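Wind back and pin the clip dispenser's feed wheel

TASK

Make the plant-clip dispenser ready for refilling: take the red-handled locking pin out of its wooden block, put it through the hole in the lug of the sprung feed wheel, and use it to wind the wheel anticlockwise until the pin finds the lock hole in the brass track underneath, then push it fully home and let go. Wind and press gently, do not let the wheel snap back, and leave the pot, saucer and tweezer where they are.

Things in the scene. Friction and masses are not known exactly. Their poses are not given: they have to be found in the camera images.
- pin_center (a point): centre (half-way up) of the loose locking pin, 80 mm long, 60 g, upright in its block. Upper part: red square grip, 16 x 16 mm, 46 mm tall (6 mm below to 40 mm above this point); lower part: round, slippery polished steel shank, 10 mm diameter, 34 mm long, its last 3 mm tapering to 6 mm. z points up the pin, x and y across the grip's flat faces.
- pin_tip (a point): foot of the pin's shank, on its axis, 40 mm below the pin's centre
- pin_block: fixed light-wood block, 60 x 60 mm, 34 mm tall, origin under its centre; the pin stands 22 mm deep in the hole at its centre (11.5 mm diameter)
- dispenser: fixed green clip dispenser, housing 190 x 190 mm, 55 mm tall, origin under its centre, a clip chute of 50 mm on its +x side, a red push plunger of 30 mm at its -y side, the sprung feed wheel and a brass track on top
- wheel_axis (a point): point on the wheel's upright axis, level with the brass track's flat top (75 mm above the table). The track is an arc round this axis, 26 mm wide, centre-line radius 62 mm; the pin's tip slides on it. Its one lock hole (12.5 mm diameter, 20 mm deep, radius 62 mm, red mark on the outer edge beside it) may lie anywhere from 0.90 to 1.30 rad of wheel turn: see it or feel for it.
- wheel (a joint): turn of the feed wheel in rad, anticlockwise seen from above; 0 at its rest stop, 1.7 at the other stop. A spring pulls it back to 0 all the time: 0.16 N m at rest, rising by 0.2 N m per rad (about 3 to 7 N at the lug hole). It snaps back if let go unpinned. Aluminium wheel of 46 mm radius with one lug; play between pin and holes is about 0.04 rad either way.
- wheel_hole (a point): centre of the mouth (top face) of the round through hole in the wheel's lug, 12 mm diameter, 2 mm lead-in, 62 mm from the axis; the lug is 16 mm thick, top 93 mm above the table, underside 2 mm above the track. x points away from the axis, y the way the lug is wound, z up. With the pin fully home its grip rests on the lug and its tip is 16 mm below the track's top.
- pot: celadon glazed pot, 90 mm across, 68 mm tall, loose; origin under its centre; leave alone
- saucer: aluminium saucer, 100 mm across, 14 mm tall, loose; origin under its centre; leave alone
- tweezer: stainless bonsai tweezer, about 200 mm long, lying; origin under its middle; leave alone
Not all that is in view belongs to the job. There is more than one size of the part that bears pin_center; the job needs the smallest.

How it is judged:
By the outcome, as a careful person would: the job done as asked, in the order asked, and still so for the second after the job is handed in, with the robot touching nothing.
It also fails if it takes over 67 s, if anything falls off the work surface, if the arm or the gripper's body presses on something with over 40 N, if the wrist force passes 120 N, or if a joint passes its speed limit or range.

ROBOT

A 6-joint arm with a two-finger parallel gripper is mounted at the origin on the work surface. World frame = base frame: x ahead of the robot, y to its left, z up, the work surface at z = 0. Lengths are in m, angles in rad, forces in N, time in s.
With the tool pointing down it reaches from about 0.35 to 0.775 m from the base axis. Payload 5.5 kg.
Tool frame: the origin (TCP) lies between the finger pads; the fingertips stand 17 mm ahead of it and the grasp point (between the pads) lies 2 mm behind it (env.finger_overhang is the distance from the TCP to the fingertips, in m); z points along the fingers, y is the direction in which the jaws open and shut (so a half turn about z gives the same grasp; the last joint's range is limited). The gripper opens to 85 mm and grips with 20 to 120 N. Pads are 22 mm wide; open, the fingers measure 114 mm over their backs; the gripper's body (76 mm by 85 mm) begins 54 mm behind the grasp point. The pads swing forward as they close: fully open they stand 13 mm farther back than shut.
Start: joints at [-1.425, 0.313, 0.046, 1.304, 0, 1.431], TCP at [0.162, -0.552, 0.222] pointing down, gripper open.
Joint ranges: [-2.76, 2.76], [-0.86, 1.69], [-1.03, 1.26], [-2.2, 2.34], [-1.47, 1.5], [-3.14, 3.14]. Speed limits (rad/s): [2.57, 2.57, 3.14, 3.14, 3.14, 3.14].

INTERFACE

Orientations are given as a unit quaternion [w, x, y, z].
In Python, from workcell import env gives the robot as it stands. The module is installed in compiled form; this text tells all that it offers.
- The arm moves only by the tool arm_command, never from a script. Its argument "moves" is a list of rows, each a list of 5 numbers: the closure, from 0 (fully open) to 1 (shut), then the shift along the tool's x, y, z in mm, then the turn about the tool's z in rad. In form: [[fingers, dx, dy, dz, turn], ...]. A call has 1 to 12 rows; each row is the pose to reach, as a shift and turn from the pose commanded when the call began, along the tool's axes at that moment; what a row does not reach only later rows make up. A row lasts 1/10 s, in which the tool goes at most 50 mm and 8.59 degrees, less where a joint would pass 70% of its speed; a pose out of reach is approached as far as the arm can. A call with a gripper value outside its range is refused whole. The fingers move at their own pace and stop on an object; "squeeze" is the grip in N (left out, the last holds). Time passes only in rows, so rows that repeat a pose let the fingers close. It gives the time, the measured TCP pose, the force and the opening at its end, in the units of the state.
- env.get_state(): the state, without advancing time (a new reading comes with each control period).
- env.read_camera(name): name is "scene" or "top" or "wrist"; returns (picture, depth): 384x512x3 uint8, blue, green, red; 384x512 float32, m along the optical axis (not along the pixel's ray), 0 where there is no reading.
- env.get_calibration(name): a dict with "fx", "fy", "cx", "cy" (pixels), "k1" (the pictures are not rectified: a ray, as slopes to the right and down, at radius r is drawn at 1 + k1 r^2 times it, then the intrinsics apply), "pose" (4x4, takes a point from camera to world coordinates). Camera axes: x right, y down, z forward; pixel columns grow to the right and rows downward; lengths in m; the calibration is good to about 2 mm. A picture is of the moment at which its call begins: read the wrist's pose just before it. get_calibration takes no time and is no camera call; for the wrist camera it gives the pose at the moment of the call.
- env.hand_in(): hands the job in, once; it reports no verdict.
The state is a dict: "clock": time; "joint_pos": joint angles; "qvel": joint speeds; "tau": joint torques, N m; "tcp_pos": TCP position; "orientation": TCP orientation; "wrist_force": force on the tool from outside, world axes, zero at the start; "ft_torque": the same for the moment, N m; "finger_gap": finger opening in m.
Only numpy, scipy, OpenCV 4.12 (cv2) and the standard library are available. Lean on these libraries where they do the work, as an engineer would, in place of code of your own. Each camera call takes 0.05 s, during which the arm holds its last target. There are 200 camera calls.

## Working session

There is one attempt and no reset: what is moved stays moved. The work goes in short steps, Python scripts to look and compute and a tool call to move; the robot and the scene stay as the last step left them, time stands still between calls to the robot, and variables do not carry over. Pictures are saved under pics/ and viewed, about 8 in all and at most 12, crops included, and the job is handed in when it is done.

Besides the shell and the picture viewer there is one more tool, called after "Request:" as name([rows], argument=value, ...), one row to a line, values as JSON. arm_command: Moves the arm, as the interface text tells. Its arguments: {"type":"object","properties":{"moves":{"type":"array","items":{"type":"array","items":{"type":"number"}}},"squeeze":{"type":"number"}},"required":["moves"]}

```bash
mkdir -p pics
cat > h.py <<'E'
import numpy as np, cv2
from workcell import env
def ray(c,u,v):
    x=(u-c["cx"])/c["fx"]; y=(v-c["cy"])/c["fy"]
    r=np.hypot(x,y); s=r
    for _ in range(20): s=r/(1+c["k1"]*s*s)
    k=s/r if r>0 else 1
    P=np.array(c["pose"]); return P[:3,3],P[:3,:3]@np.array([x*k,y*k,1])
def at(c,u,v,z):
    o,d=ray(c,u,v); return o+d*(z-o[2])/d[2]
def atd(c,u,v,D):
    o,d=ray(c,u,v); return o+d*D[int(v),int(u)]
def totool(p,s=None):
    from scipy.spatial.transform import Rotation as R
    s=s or env.get_state(); q=np.array(s["orientation"]); 
    return R.from_quat(q[[1,2,3,0]]).as_matrix().T@(np.array(p)-s["tcp_pos"])*1000
E
python3 - <<'E'
from h import *
s=env.get_state(); print(s)
for n in("top","scene"):
    c=env.get_calibration(n);p,d=env.read_camera(n);cv2.imwrite(f"pics/{n}0.png",p);np.savez(f"{n}0",d=d);print(n,c)
E
```

```text
{'clock': 0.0, 'joint_pos': array([-1.42462154e+00,  3.14022072e-01,  4.49813336e-02,  1.30358963e+00,
        1.53801307e-05,  1.43122048e+00]), 'qvel': array([-0.00138162,  0.00015126, -0.00036167,  0.00102024, -0.00114693,
        0.00121726]), 'tau': array([-2.11498759e-04, -4.80632758e+01,  2.98529667e+01,  1.95452344e-02,
       -2.43329541e-04,  2.98051823e-06]), 'tcp_pos': array([ 0.16201174, -0.55116079,  0.22139751]), 'orientation': array([-9.17043299e-04,  9.89810258e-01,  1.42389647e-01,  4.66433641e-06]), 'wrist_force': array([-0.66934953,  0.34810472, -0.23469413]), 'ft_torque': array([ 0.02903339, -0.00770925, -0.00650085]), 'finger_gap': 0.08532906885728767}
top {'fx': 428.4909595713241, 'fy': 428.4909595713241, 'cx': 255.91052566541333, 'cy': 192.6209741562207, 'k1': -0.020470281175814144, 'pose': array([[ 0.05690583, -0.9753443 ,  0.21322574,  0.38627237],
       [-0.99837509, -0.05495419,  0.01507373,  0.01924355],
       [-0.00298443, -0.21373705, -0.97688667,  1.03994134],
       [ 0.        ,  0.        ,  0.        ,  1.        ]])}
scene {'fx': 398.56487724444474, 'fy': 398.56487724444474, 'cx': 254.28362907506283, 'cy': 188.5550316032746, 'k1': 0.0056671433078462, 'pose': array([[ 0.79919307,  0.48976824, -0.34845014,  0.86957028],
       [ 0.60106947, -0.64884786,  0.46659613, -0.32775185],
       [ 0.00243284, -0.58234313, -0.81293945,  0.71243429],
       [ 0.        ,  0.        ,  0.        ,  1.        ]])}
```

View pics/top0.png

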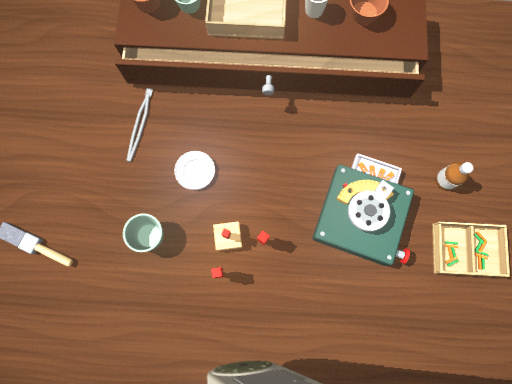

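View pics/scene0.png

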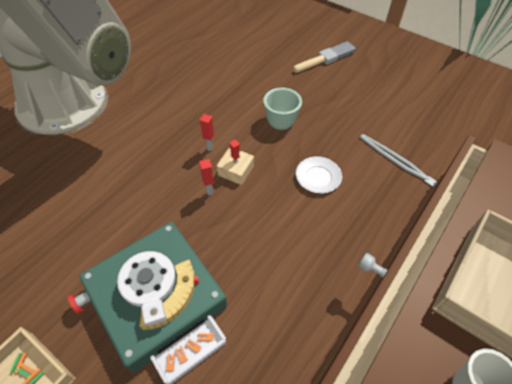

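Red-handled candidates in the top view are the pin in the block (226,233) and two loose ones standing at (264,237) and (217,272). In the scene view they are at (235,150), (207,172) and (207,127). The description fits the one in the block, so I'll check its size and measure it.

Run:
```python
from h import *
t=cv2.imread("pics/top0.png");s=cv2.imread("pics/scene0.png")
T=np.load("top0.npz")["d"];S=np.load("scene0.npz")["d"]
ct=env.get_calibration("top");cs=env.get_calibration("scene")
for n,im,c,D in(("top",t,ct,T),("scene",s,cs,S)):
    b,g,r=[im[...,i].astype(int) for i in range(3)]
    m=((r>130)&(g<60)&(b<60)).astype(np.uint8)
    N,L,st,ce=cv2.connectedComponentsWithStats(m)
    for i in range(1,N):
        if st[i,4]<6: continue
        v,u=np.nonzero(L==i)
        P=np.array([atd(c,a,bb,D) for a,bb in zip(u,v)])
        zt=np.percentile(P[:,2],97); top=P[P[:,2]>zt-.004]
        print(n,ce[i].round(1),st[i],"min",P.min(0).round(3),"max",P.max(0).round(3),"topface",top.mean(0).round(4),np.ptp(top,0).round(3))
    # aluminium: white/grey near wheel
for u,v in((370,211),(385,189)): print(atd(ct,u,v,T))
for u,v in((147,277),(152,312)): print(atd(cs,u,v,S))
A=cv2.resize(t[150:290,200:425],None,fx=3.5,fy=3.5,interpolation=2)
cv2.imwrite("pics/c1.png",A)
B=np.hstack([cv2.resize(s[105:205,185:265],(400,500),interpolation=2),cv2.resize(s[235:345,100:210],(400,400),interpolation=2)[:500] if 0 else cv2.resize(s[225:350,100:200],(400,500),interpolation=2)])
cv2.imwrite("pics/c2.png",B)
```

```text
top [405.7 250.4] [403 248   7   8  20] min [ 0.476 -0.329  0.021] max [ 0.493 -0.317  0.046] topface [ 0.483  -0.3198  0.0449] [0.012 0.007 0.003]
top [402.7 260.8] [400 257   7   7  24] min [ 0.386 -0.332 -0.   ] max [0.471 0.019 1.04 ] topface [0.3863 0.0192 1.0399] [0. 0. 0.]
scene [206.8 129.3] [200 119  13  21 193] min [ 0.403 -0.328  0.045] max [0.87  0.119 0.712] topface [0.46   0.0625 0.1565] [0.464 0.445 0.617]
scene [235.2 150.7] [230 145   9  14  58] min [0.493 0.087 0.052] max [0.508 0.1   0.091] topface [0.5034 0.0919 0.0879] [0.011 0.013 0.005]
scene [207.2 175.7] [201 167  12  18 152] min [ 0.49  -0.328  0.046] max [0.87  0.015 0.712] topface [ 0.5276 -0.018   0.1421] [0.373 0.341 0.617]
scene [196.1 281.9] [195 281   3   3   8] min [ 0.629 -0.174  0.057] max [ 0.632 -0.172  0.069] topface [ 0.6308 -0.1729  0.0679] [0.003 0.002 0.002]
scene [ 77.5 309.6] [ 72 307  10   6  33] min [ 0.46  -0.329 -0.001] max [ 0.494 -0.32   0.041] topface [ 0.4903 -0.3256  0.0378] [0.004 0.007 0.005]
[ 0.5643271  -0.22278394  0.09777873]
[ 0.62137347 -0.26229484  0.07851375]
[ 0.57337154 -0.22288178  0.09848021]
[ 0.61323334 -0.25648815  0.07844967]
```

View pics/c1.png

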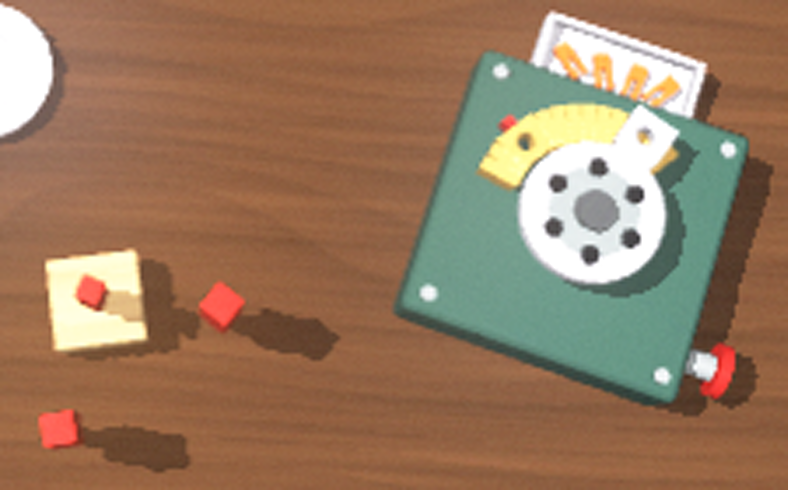

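View pics/c2.png

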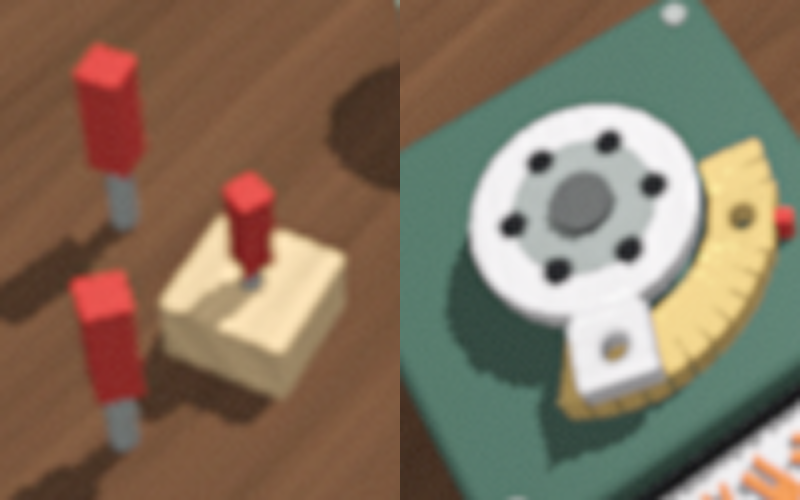

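The scene view shows the block pin (235,143) is clearly smaller than the two loose ones, and its top height of about 0.09 fits. The lug hole is at top (384,188) and the lock hole, beside the red mark, at (350,190). Next I'll turn these into positions.

Run:
```python
from h import *
ct=env.get_calibration("top");cs=env.get_calibration("scene")
f=lambda x,y:((x+.5)/3.5-.5+200,(y+.5)/3.5-.5+150)
for n,z,a,b in(("pin",.092,f(91,291),(235,143)),("hole",.093,f(645,134),(153.7,311.5)),("lock",.075,f(525,141),(185.2,278.5)),("hub",.098,f(597,211),(145.2,276)),("p2",.12,f(222,306),(205.5,161)),("p3",.12,f(59,428),(206,117))):
    o1,d1=ray(ct,*a);o2,d2=ray(cs,*b)
    t=np.linalg.lstsq(np.c_[d1,-d2],o2-o1,rcond=None)[0]
    p,q=o1+t[0]*d1,o2+t[1]*d2
    print(n,at(ct,*a,z).round(4),at(cs,*b,z).round(4),"tri",((p+q)/2).round(4),np.linalg.norm(p-q).round(4))
# pin grip corners in top view
for c in((76,291),(88,275),(106,291),(93,309)): print(at(ct,*f(*c),.092).round(4))
c=env.get_calibration("wrist");print(totool(c["pose"][:3,3]),c["fx"])
print(totool([.503,.092,.072]))
```

```text
pin [0.4983 0.0958 0.092 ] [0.5013 0.0975 0.092 ] tri [0.4995 0.0971 0.0905] 0.0033
hole [ 0.6202 -0.2556  0.093 ] [ 0.6207 -0.256   0.093 ] tri [ 0.6204 -0.2559  0.0922] 0.0
lock [ 0.6154 -0.1816  0.075 ] [ 0.6156 -0.1819  0.075 ] tri [ 0.6155 -0.1818  0.0746] 0.0002
hub [ 0.5667 -0.2232  0.098 ] [ 0.5695 -0.2233  0.098 ] tri [ 0.5677 -0.2234  0.095 ] 0.0014
p2 [0.4903 0.0125 0.12  ] [0.5016 0.0079 0.12  ] tri [0.4928 0.0137 0.1073] 0.0033
p3 [0.411  0.1069 0.12  ] [0.4239 0.0988 0.12  ] tri [0.412  0.109  0.1048] 0.0018
[0.4977 0.1053 0.092 ]
[0.5083 0.0984 0.092 ]
[0.4988 0.0863 0.092 ]
[0.4869 0.0937 0.092 ]
[  84.53954053   -0.83075214 -151.63751887] 277.5804676438672
[ 508.44539191 -520.74251239  150.45988283]
```

Request:
arm_command([
  [0,40,-42,10,-0.06],
  [0,80,-84,20,-0.12],
  [0,120,-126,30,-0.18],
  [0,155,-162,40,-0.24],
  [0,190,-198,40,-0.3],
  [0,225,-234,40,-0.36],
  [0,260,-270,40,-0.42],
  [0,295,-306,40,-0.48],
  [0,330,-342,40,-0.54],
  [0,365,-378,40,-0.6],
  [0,400,-414,40,-0.66],
  [0,435,-450,40,-0.71],
], squeeze=60)

```text
clock: 1.3
tcp_pos: [0.4394, -0.0209, 0.1822]
orientation: [0.0, 0.878, 0.479, -0.0]
wrist_force: [0.4, -1.0, -0.1]
finger_gap: 0.0857
```

Run:
```python
from h import *
print(env.get_state()["joint_pos"].round(3),env.get_state()["tcp_pos"].round(4),totool([.500,.0965,.160]).round(1))
```

```text
[-0.23   0.071 -0.355  1.145 -0.     1.913] [ 0.4394 -0.0209  0.1822] [131.5 -12.7  22.2]
```

Run:
```python
from h import *
c=env.get_calibration("wrist");p,d=env.read_camera("wrist")
b,g,r=[p[...,i].astype(int) for i in range(3)]
m=((r>110)&(g<70)&(b<70)).astype(np.uint8)
N,L,st,ce=cv2.connectedComponentsWithStats(m)
for i in range(1,N):
    if st[i,4]<60: continue
    v,u=np.nonzero(L==i)
    P=np.array([atd(c,a,bb,d) for a,bb in zip(u,v)])
    zt=np.percentile(P[:,2],90); T=P[abs(P[:,2]-zt)<.003]
    (cx,cy),(w,h),a=cv2.minAreaRect((T[:,:2]*1000).astype(np.float32))
    print(ce[i].round(),st[i],zt.round(4),"ctr",cx,cy,"size",w,h,a)
cv2.imwrite("pics/w1.png",p)
```

```text
[20. 23.] [  0   0  44  51 221] 0.001 ctr 316.0583190917969 242.17713928222656 size 7.6790771484375 57.46698760986328 4.309154987335205
[35. 22.] [  9   0  46  48 376] 0.001 ctr 329.86639404296875 238.21046447753906 size 12.280557632446289 55.895713806152344 4.474780559539795
[143.  82.] [116  63  56  38 838] 0.1028 ctr 410.73779296875 109.48457336425781 size 20.770090103149414 20.056772232055664 13.45969295501709
[286. 127.] [272 112  30  31 806] 0.1032 ctr 493.16851806640625 13.206497192382812 size 20.297775268554688 20.270488739013672 56.53140640258789
[484. 205.] [475 199  20  12 135] 0.0745 ctr 627.053466796875 -170.55848693847656 size 6.496395587921143 6.9901533126831055 32.283050537109375
```

View pics/w1.png

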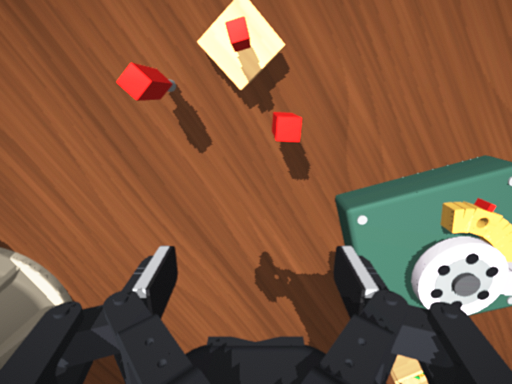

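The picture shows the block with the small pin at (238,33) and the larger pins at (143,82) and (286,127). My mask missed the small one, so I'll move closer and measure it.

Request:
arm_command([
  [0,30,-5,0,0],
  [0,60,-10,0,0],
  [0,80,-13,0,0],
  [0,80,-13,0,0],
])

```text
clock: 1.75
tcp_pos: [0.472, 0.053, 0.1818]
orientation: [-0.0, 0.878, 0.479, -0.0]
wrist_force: [-0.0, -0.4, 0.1]
finger_gap: 0.0853
```

```bash
cat > pin.py <<'E'
from h import *
def pin(lo=.08,hi=.097):
    c=env.get_calibration("wrist");p,d=env.read_camera("wrist")
    hs=cv2.cvtColor(p,cv2.COLOR_BGR2HSV).astype(int)
    m=(((hs[...,0]<6)|(hs[...,0]>174))&(hs[...,1]>170)&(hs[...,2]>90)).astype(np.uint8)
    N,L,st,ce=cv2.connectedComponentsWithStats(m)
    for i in range(1,N):
        if st[i,4]<60: continue
        v,u=np.nonzero(L==i)
        P=np.array([atd(c,a,bb,d) for a,bb in zip(u,v)])
        zt=np.percentile(P[:,2],90); T=P[abs(P[:,2]-zt)<.0025]
        (cx,cy),(w,h),a=cv2.minAreaRect((T[:,:2]*1000).astype(np.float32))
        print(ce[i].round(),st[i,4],"z",zt.round(4),"ctr",round(cx,1),round(cy,1),"size",round(w,1),round(h,1),round(a,1))
    return p
E
python3 - <<'E'
from pin import *
s=env.get_state();p=pin();cv2.imwrite("pics/w2.png",p)
print(s["tcp_pos"].round(4),s["orientation"].round(4),totool([.5,.0965,.072],s).round(1))
E
```

```text
[254. 133.] 348 z 0.0928 ctr 499.0 97.7 size 15.3 14.7 72.7
[168. 173.] 1002 z 0.103 ctr 410.8 109.8 size 20.9 20.3 13.9
[296. 209.] 1000 z 0.103 ctr 493.4 13.2 size 21.0 20.5 54.1
[477. 270.] 132 z 0.0745 ctr 627.1 -170.2 size 6.7 6.8 38.6
[397. 380.] 127 z 0.0469 ctr 475.9 -317.3 size 6.2 21.6 58.7
[0.472  0.053  0.1818] [-2.000e-04  8.778e-01  4.791e-01 -1.000e-04] [ 51.7   0.  109.8]
```

Run:
```python
from h import *
p=cv2.imread("pics/w2.png");cv2.imwrite("pics/w2c.png",cv2.resize(p[105:165,220:290],None,fx=9,fy=9,interpolation=2))
```

```text
(no output)
```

View pics/w2c.png

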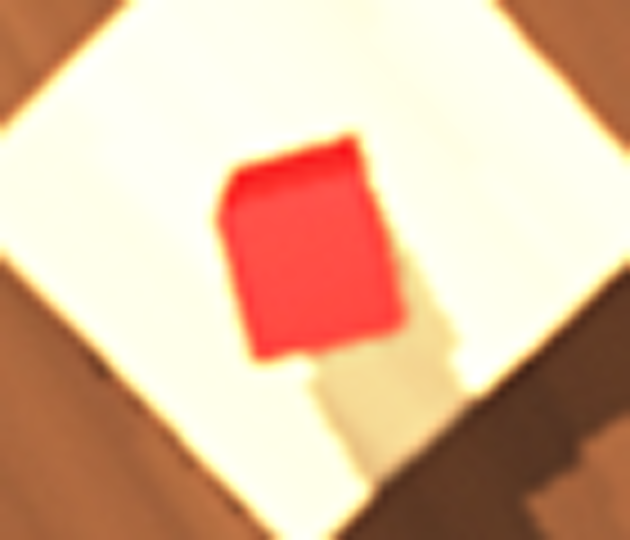

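The crop shows the grip's top face with corners (220,215), (370,180), (405,325) and (255,360), rotated about 13° in the image.

Run:
```python
from h import *
c=env.get_calibration("wrist");s=env.get_state()
C=np.array([at(c,(x+.5)/9-.5+220,(y+.5)/9-.5+105,.0922) for x,y in((220,215),(370,180),(405,325),(255,360))])
print(C.mean(0).round(4))
T=np.array([totool(q,s) for q in C]);print(T.round(1))
for i in range(4):
    e=T[(i+1)%4]-T[i];print(np.linalg.norm(e[:2]).round(1),np.degrees(np.arctan2(e[1],e[0])).round(1))
m=C.mean(0);m[2]=.0722;print(totool(m,s).round(1))
```

```text
[0.4982 0.0962 0.0922]
[[ 57.1 -10.2  89.5]
 [ 60.3   4.   89.5]
 [ 46.7   7.5  89.5]
 [ 43.3  -7.   89.6]]
14.6 77.1
14.1 165.8
14.9 -103.1
14.1 -13.1
[ 51.9  -1.4 109.5]
```

Request:
arm_command([
  [0.35,20,0,0,-0.1],
  [0.35,40,-1,10,-0.2],
  [0.35,52,-1,30,-0.23],
  [0.35,52,-1,55,-0.23],
  [0.35,52,-1,80,-0.23],
  [0.35,52,-1,100,-0.23],
  [0.35,52,-1,109,-0.23],
  [0.35,52,-1,109,-0.23],
])

```text
clock: 2.6
tcp_pos: [0.4977, 0.0943, 0.0721]
orientation: [-0.001, 0.818, 0.575, -0.001]
wrist_force: [0.8, 1.1, 0.1]
finger_gap: 0.0554
```

Request:
arm_command([
  [0.55,0,0,0,0],
  [0.7,0,0,0,0],
  [1,0,0,0,0],
  [1,0,0,0,0],
  [1,0,0,0,0],
  [1,0,0,0,0],
], squeeze=60)

```text
clock: 3.2
tcp_pos: [0.5001, 0.0954, 0.0745]
orientation: [0.001, 0.818, 0.575, 0.001]
wrist_force: [-0.8, 0.1, 5.5]
finger_gap: 0.0138
```

Request:
arm_command([
  [1,0,0,0,0],
  [1,0,0,0,0],
  [1,0,0,0,0],
])

```text
clock: 3.5
tcp_pos: [0.5002, 0.0954, 0.0745]
orientation: [0.001, 0.818, 0.575, 0.001]
wrist_force: [-0.1, -0.9, 5.5]
finger_gap: 0.0136
```

Run:
```python
from h import *
p,_=env.read_camera("wrist");q,_=env.read_camera("scene");print(env.get_state()["wrist_force"],env.get_state()["tcp_pos"])
cv2.imwrite("pics/g1.png",np.hstack([cv2.resize(p[150:384,100:400],(400,312)),cv2.resize(q[100:200,180:308],(400,312),interpolation=2)]))
```

```text
[-0.25113508  0.85842807  5.79770155] [0.5001979  0.09542373 0.074541  ]
```

View pics/g1.png

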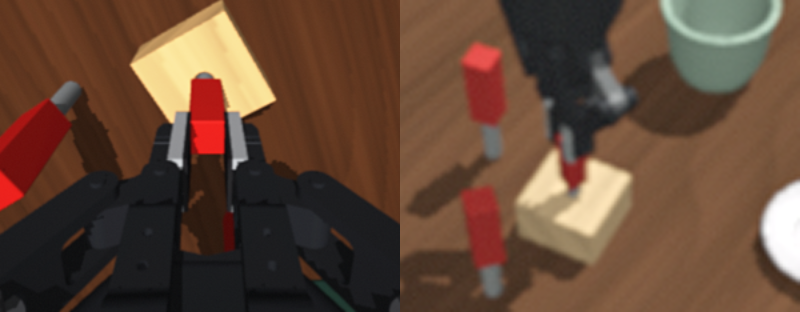

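The pin is gripped squarely on its red grip. Lifting it straight up.

Request:
arm_command([
  [1,0,0,-6,0],
  [1,0,0,-14,0],
  [1,0,0,-24,0],
  [1,0,0,-40,0],
  [1,0,0,-65,0],
  [1,0,0,-90,0],
  [1,0,0,-115,0],
  [1,0,0,-130,0],
  [1,0,0,-130,0],
], squeeze=80)

```text
clock: 4.5
tcp_pos: [0.5005, 0.0954, 0.2062]
orientation: [0.001, 0.818, 0.575, 0.002]
wrist_force: [1.5, 0.7, -0.4]
finger_gap: 0.013
```

Run:
```python
from h import *
s=env.get_state();print(s["tcp_pos"],s["wrist_force"],s["ft_torque"],s["joint_pos"].round(2),s["finger_gap"])
cw=env.get_calibration("wrist");p,d=env.read_camera("wrist")
cs=env.get_calibration("scene");q,_=env.read_camera("scene");ct=env.get_calibration("top");t,_=env.read_camera("top")
np.save("dw.npy",d)
cv2.imwrite("pics/g2w.png",p);cv2.imwrite("pics/g2s.png",q);cv2.imwrite("pics/g2t.png",t)
def proj(c,X):
    P=np.linalg.inv(c["pose"])@np.r_[X,1];x=P[:2]/P[2];x=x*(1+c["k1"]*(x@x));return np.array([c["cx"]+c["fx"]*x[0],c["cy"]+c["fy"]*x[1]])
tip=s["tcp_pos"]-[0,0,.0625]
us=proj(cs,tip);uw=proj(cw,tip);print("expect tip scene",us,"wrist",uw)
a=us.astype(int);b=uw.astype(int)
A=cv2.resize(q[max(a[1]-60,0):a[1]+20,a[0]-50:a[0]+50],(400,320),interpolation=2)
B=p[max(b[1]-20,0):b[1]+100,b[0]-75:b[0]+75]
B=cv2.resize(B,(400,320),interpolation=2)
cv2.imwrite("pics/g2.png",np.hstack([B,A]))
print(totool([.6204,-.2558,s["tcp_pos"][2]],s).round(1))
```

```text
[0.50049384 0.09542334 0.20620474] [ 1.53579572  0.71806964 -0.39641791] [-0.00301621 -0.05509976 -0.047741  ] [ 0.03  0.19 -0.16  1.22 -0.    1.95] 0.012975395200677626
expect tip scene [233.05318197 125.78660626] wrist [255.5272737  202.61490319]
[-290.   231.6    0.5]
```

View pics/g2.png

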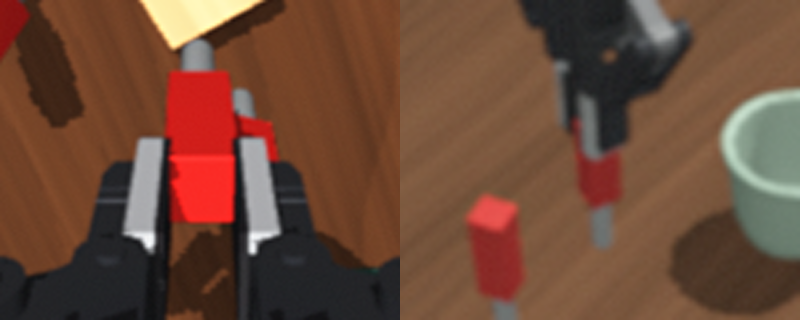

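Request:
arm_command([
  [1,-15,12,0,0.05],
  [1,-45,36,0,0.15],
  [1,-75,60,0,0.25],
  [1,-105,84,0,0.35],
  [1,-135,108,0,0.47],
  [1,-165,132,0,0.6],
  [1,-195,156,0,0.72],
  [1,-225,180,0,0.82],
  [1,-255,204,8,0.92],
  [1,-278,222,16,1.0],
  [1,-291,232,25,1.0],
  [1,-291,232,25,1.0],
])

```text
clock: 5.85
tcp_pos: [0.6178, -0.2582, 0.1746]
orientation: [-0.001, 0.994, 0.112, -0.002]
wrist_force: [0.2, 1.3, -0.6]
finger_gap: 0.013
```

Run:
```python
from h import *
s=env.get_state();print(s["tcp_pos"],s["wrist_force"],s["joint_pos"].round(2),s["finger_gap"])
cw=env.get_calibration("wrist");p,d=env.read_camera("wrist")
cs=env.get_calibration("scene");q,_=env.read_camera("scene")
cv2.imwrite("pics/g3w.png",p);cv2.imwrite("pics/g3s.png",q)
print(totool([.6204,-.2558,.093],s).round(1))
A=cv2.resize(q[215:365,90:215],(333,400),interpolation=2)
B=cv2.resize(p[120:270,165:345],(480,400),interpolation=2)
cv2.imwrite("pics/g3.png",np.hstack([B,A]))
```

```text
[ 0.61781555 -0.25823232  0.17457052] [ 0.20720941  1.25640248 -0.60865787] [-0.52  0.52  0.24  1.3  -0.    2.4 ] 0.013023548360844425
[ 3.4 -1.5 81.6]
```

View pics/g3.png

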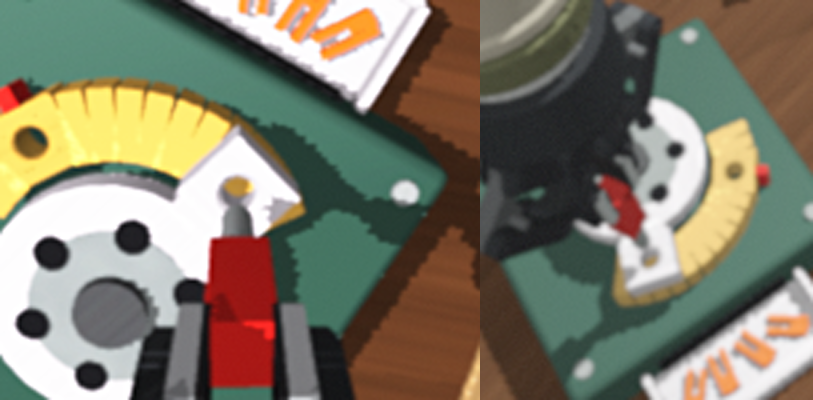

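The wrist view shows the lug hole at crop (238,187), the pin tip at (237,203), the lock hole at (30,141) and the hub at (111,312). I'll compute the remaining offsets.

Run:
```python
from h import *
s=env.get_state();c=env.get_calibration("wrist");k=480/180
f=lambda x,y:((x+.5)/k-.5+165,(y+.5)/k-.5+120)
P=dict(hole=at(c,*f(238,187),.093),tiprim=at(c,*f(237,202),s["tcp_pos"][2]-.0625),lock=at(c,*f(30,141),.075),hub=at(c,*f(111,312),.098),tophi=at(c,*f(242,325),s["tcp_pos"][2]+.0175),toplo=at(c,*f(242,387),s["tcp_pos"][2]+.0175))
for n,p in P.items(): print(n,p.round(4),totool(p,s).round(1))
h,l,a=P["hole"],P["lock"],np.array([.5677,-.2234,0])
for q in(h,l):
    for A in(P["hub"],a): d=q-A;print(np.hypot(*d[:2]).round(4),np.arctan2(d[1],d[0]).round(3))
R=np.array([totool([1,0,0],s)-totool([0,0,0],s),totool([0,1,0],s)-totool([0,0,0],s)]);print(R.round(3))
```

```text
hole [ 0.6205 -0.2535  0.093 ] [ 3.1 -1.7 83.9]
tiprim [ 0.6229 -0.2527  0.1144] [ 5.6 -1.9 62.5]
lock [ 0.6146 -0.179   0.075 ] [ 14.2 -75.6 102.1]
hub [ 0.567  -0.2201  0.098 ] [-41.5 -46.2  79.1]
tophi [ 0.626  -0.2536  0.1944] [  8.2  -0.5 -17.5]
toplo [ 0.6115 -0.257   0.1944] [ -6.6  -0.5 -17.5]
0.0631 -0.557
0.0608 -0.517
0.0629 0.713
0.0646 0.759
[[ 974.297  225.25    -2.659]
 [ 225.256 -974.298    1.926]]
```

Request:
arm_command([
  [1,0,0,6,0],
  [1,0.5,0,12,0],
  [1,0.5,0,16,0],
  [1,0.5,0,19,0],
  [1,0.5,0,22,0],
  [1,0.5,0,25,0],
  [1,0.5,0,25,0],
])

```text
clock: 6.65
tcp_pos: [0.6191, -0.257, 0.1529]
orientation: [0.0, 0.994, 0.113, -0.0]
wrist_force: [-0.6, -1.6, -0.6]
finger_gap: 0.0128
```

Request:
arm_command([
  [1,0,0,2,0],
  [1,0,0,4,0],
  [1,0,0,6,0],
  [1,0,0,8,0],
  [1,0,0,10,0],
  [1,0,0,10,0],
])

```text
clock: 7.25
tcp_pos: [0.6193, -0.2569, 0.1428]
orientation: [0.0, 0.994, 0.113, -0.0]
wrist_force: [-0.1, -1.3, -1.0]
finger_gap: 0.0129
```

Run:
```python
from h import *
s=env.get_state();print(s["tcp_pos"],s["wrist_force"],s["ft_torque"],s["finger_gap"])
q,_=env.read_camera("scene");p,_=env.read_camera("wrist")
A=cv2.resize(q[215:365,90:215],(333,400),interpolation=2)
B=cv2.resize(p[120:270,165:345],(480,400),interpolation=2)
cv2.imwrite("pics/g4.png",np.hstack([B,A]))
```

```text
[ 0.6192521  -0.25694895  0.14283165] [-0.11656631 -1.25341194 -1.03254793] [-0.38017749  0.2862795   0.01080763] 0.012883379107794189
```

View pics/g4.png

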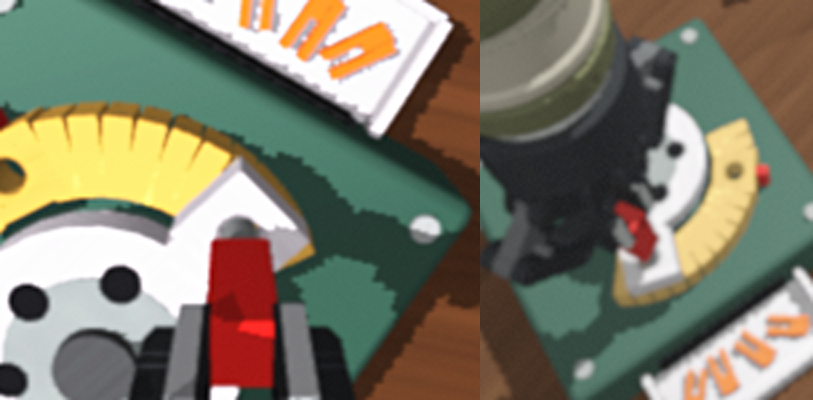

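The pin is seated about 13 mm into the lug hole. Now I'll feel for the track.

Request:
arm_command([
  [1,0,0,1.5,0],
  [1,0,0,3,0],
  [1,0,0,4.5,0],
  [1,0,0,4.5,0],
])

```text
clock: 7.75
tcp_pos: [0.6194, -0.2569, 0.1385]
orientation: [0.0, 0.994, 0.113, -0.0]
wrist_force: [-0.9, -1.0, -1.5]
finger_gap: 0.013
```

Request:
arm_command([
  [1,0,0,1,0],
  [1,0,0,1,0],
  [1,0,0,1,0],
])

```text
clock: 8.05
tcp_pos: [0.6195, -0.2569, 0.1378]
orientation: [0.0, 0.994, 0.113, -0.0]
wrist_force: [-1.5, -0.6, -1.2]
finger_gap: 0.0126
```

Request:
arm_command([
  [1,1,-1.1,0,0],
  [1,2.1,-2.2,0,0],
  [1,4.2,-4.6,0,0],
  [1,6.0,-7.0,0,0],
  [1,7.8,-9.6,0,0],
  [1,9.5,-12.2,0,0],
  [1,11.0,-14.9,0,0],
  [1,12.3,-17.7,0,0],
  [1,13.6,-20.6,0,0],
  [1,14.7,-23.5,0,0],
  [1,15.6,-26.4,0,0],
  [1,15.6,-26.4,0,0],
])

```text
clock: 9.25
tcp_pos: [0.6289, -0.2272, 0.1379]
orientation: [0.0, 0.994, 0.113, 0.0]
wrist_force: [-1.8, -4.0, -0.0]
finger_gap: 0.0127
```

```bash
cat > st.py <<'E'
from h import *
s=env.get_state();A=np.array([.6195,-.2569])-62e-3*np.array([np.cos(-.556),np.sin(-.556)])
d=s["tcp_pos"][:2]-A;ph=np.arctan2(d[1],d[0])
f=s["wrist_force"];e=d/np.hypot(*d);t=np.array([-e[1],e[0]])
print("tcp",s["tcp_pos"].round(4),"r",np.hypot(*d).round(4),"turn",(ph+.556).round(3),"F radial/tang/z",(f[:2]@e).round(1),(f[:2]@t).round(1),f[2].round(1),"gap",s["finger_gap"].round(4),"T",s["ft_torque"].round(2),"q6",s["joint_pos"][5].round(2))
E
python3 st.py
```

```text
Traceback (most recent call last):
  File "st.py", line 5, in <module>
    print("tcp",s["tcp_pos"].round(4),"r",np.hypot(*d).round(4),"turn",(ph+.556).round(3),"F radial/tang/z",(f[:2]@e).round(1),(f[:2]@t).round(1),f[2].round(1),"gap",s["finger_gap"].round(4),"T",s["ft_torque"].round(2),"q6",s["joint_pos"][5].round(2))
                                                                                                                                                                      ^^^^^^^^^^^^^^^^^^^^^
AttributeError: 'float' object has no attribute 'round'
```

Request:
arm_command([
  [1,0.8,-3.0,0,0],
  [1,1.4,-6.0,0,0],
  [1,1.9,-9.1,0,0],
  [1,2.3,-12.2,0,0],
  [1,2.4,-15.3,0,0],
  [1,2.5,-18.4,0,0],
  [1,2.3,-21.5,0,0],
  [1,2.1,-24.6,0,0],
  [1,1.6,-27.6,0,0],
  [1,1.0,-30.7,0,0],
  [1,0.3,-33.7,0,0],
  [1,0.3,-33.7,0,0],
])

```text
clock: 10.45
tcp_pos: [0.6222, -0.1951, 0.1382]
orientation: [0.001, 0.994, 0.113, 0.001]
wrist_force: [0.7, -5.8, -2.0]
finger_gap: 0.0129
```

```bash
sed -i 's/s\["finger_gap"\].round(4)/round(s["finger_gap"],4)/' st.py
cat >> st.py <<'E'
import sys
if len(sys.argv)>1:
    q,_=env.read_camera("scene");p,_=env.read_camera("wrist");n=sys.argv[1]
    A=cv2.resize(q[215:365,90:215],(333,400),interpolation=2)
    B=cv2.resize(p[120:270,165:345],(480,400),interpolation=2)
    cv2.imwrite(f"pics/{n}.png",np.hstack([B,A]))
E
python3 st.py g5
```

```text
tcp [ 0.6222 -0.1951  0.1382] r 0.0625 turn 1.039 F radial/tang/z -2.1 -5.5 -2.0 gap 0.0129 T [-1.64 -0.16 -0.04] q6 2.49
```

View pics/g5.png

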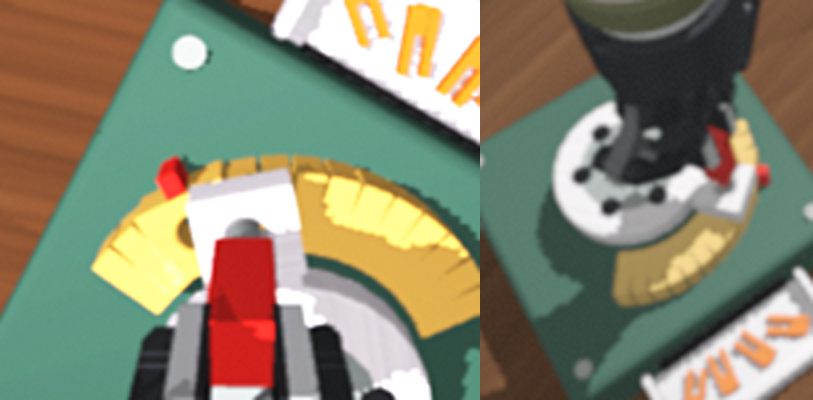

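Request:
arm_command([
  [1,-0.4,-1.5,0,0],
  [1,-0.9,-3.0,0,0],
  [1,-1.4,-4.4,0,0],
  [1,-1.9,-5.9,0,0],
  [1,-2.5,-7.3,0.5,0],
  [1,-3.1,-8.8,1.0,0],
  [1,-3.1,-8.8,1.0,0],
])

```text
clock: 11.25
tcp_pos: [0.618, -0.1878, 0.1379]
orientation: [0.001, 0.994, 0.113, 0.002]
wrist_force: [0.6, -6.7, 1.2]
finger_gap: 0.0133
```

```bash
python3 st.py
```

```text
tcp [ 0.618  -0.1878  0.1379] r 0.0628 turn 1.173 F radial/tang/z -3.4 -5.8 1.2 gap 0.0133 T [-1.72 -0.28  0.01] q6 2.5
```

Request:
arm_command([
  [1,-0.7,-1.0,0.5,0],
  [1,-1.3,-2.1,0.5,0],
  [1,-1.9,-3.2,0.5,0],
  [1,-1.9,-3.2,0.5,0],
])

```text
clock: 11.65
tcp_pos: [0.6159, -0.1854, 0.1377]
orientation: [0.002, 0.994, 0.112, 0.002]
wrist_force: [1.4, -6.8, 1.1]
finger_gap: 0.0131
```

```bash
python3 st.py
```

```text
tcp [ 0.6159 -0.1854  0.1377] r 0.0625 turn 1.225 F radial/tang/z -3.1 -6.2 1.1 gap 0.0131 T [-1.87 -0.46  0.01] q6 2.5
```

Request:
arm_command([
  [1,-0.3,-0.5,0.5,0],
  [1,-0.6,-1.1,1.0,0],
  [1,-0.6,-1.1,1.0,0],
])

```text
clock: 11.95
tcp_pos: [0.6157, -0.185, 0.1375]
orientation: [0.002, 0.994, 0.112, 0.003]
wrist_force: [2.6, -7.3, 2.8]
finger_gap: 0.0127
```

Request:
arm_command([
  [1,-0.3,-0.5,0,0],
  [1,-0.6,-1.1,0,0],
  [1,-0.6,-1.1,0,0],
])

```text
clock: 12.25
tcp_pos: [0.6146, -0.1837, 0.137]
orientation: [0.002, 0.994, 0.112, 0.003]
wrist_force: [2.4, -6.7, 1.6]
finger_gap: 0.013
```

```bash
python3 st.py
```

```text
tcp [ 0.6146 -0.1837  0.137 ] r 0.0626 turn 1.259 F radial/tang/z -2.5 -6.7 1.6 gap 0.013 T [-1.78 -0.52 -0.05] q6 2.5
```

Request:
arm_command([
  [1,-0.2,-0.5,0.7,0],
  [1,-0.3,-0.6,1.4,0],
  [1,-0.3,-0.6,2,0],
  [1,-0.3,-0.6,2,0],
])

```text
clock: 12.65
tcp_pos: [0.614, -0.183, 0.1348]
orientation: [0.002, 0.994, 0.112, 0.002]
wrist_force: [1.4, -7.2, 1.6]
finger_gap: 0.0126
```

```bash
python3 st.py
```

```text
tcp [ 0.614  -0.183   0.1348] r 0.0626 turn 1.274 F radial/tang/z -3.7 -6.3 1.6 gap 0.0126 T [-1.73 -0.48 -0.08] q6 2.5
```

The pin is dropping into the lock hole with little force, so I'll push on in small steps.

Request:
arm_command([
  [1,0,-0.2,1,0],
  [1,0,-0.3,2,0],
  [1,0,-0.3,3,0],
  [1,0,-0.3,4,0],
  [1,0,-0.3,4,0],
])

```text
clock: 13.15
tcp_pos: [0.6138, -0.1827, 0.1305]
orientation: [0.002, 0.994, 0.112, 0.002]
wrist_force: [2.7, -6.5, 1.7]
finger_gap: 0.013
```

```bash
python3 st.py
```

```text
tcp [ 0.6138 -0.1827  0.1305] r 0.0627 turn 1.28 F radial/tang/z -2.3 -6.7 1.7 gap 0.013 T [-1.76 -0.56 -0.05] q6 2.5
```

Request:
arm_command([
  [1,0,0,1,0],
  [1,0,0,2,0],
  [1,0,0,3,0],
  [1,0,0,4,0],
  [1,0,0,5,0],
  [1,0,0,6,0],
  [1,0,0,7,0],
  [1,0,0,7,0],
])

```text
clock: 13.95
tcp_pos: [0.6139, -0.1827, 0.1236]
orientation: [0.002, 0.994, 0.112, 0.002]
wrist_force: [2.5, -7.4, -0.1]
finger_gap: 0.013
```

```bash
python3 st.py
```

```text
tcp [ 0.6139 -0.1827  0.1236] r 0.0627 turn 1.278 F radial/tang/z -3.0 -7.2 -0.1 gap 0.013 T [-1.75 -0.56 -0.  ] q6 2.5
```

Request:
arm_command([
  [1,0,0,0.7,0],
  [1,0,0,1.4,0],
  [1,0,0,2.1,0],
  [1,0,0,2.8,0],
  [1,0,0,3.2,0],
  [1,0,0,3.2,0],
])

```text
clock: 14.55
tcp_pos: [0.6145, -0.183, 0.1217]
orientation: [0.002, 0.994, 0.112, 0.003]
wrist_force: [1.8, -6.5, 6.4]
finger_gap: 0.0127
```

```bash
python3 st.py
```

```text
tcp [ 0.6145 -0.183   0.1217] r 0.063 turn 1.269 F radial/tang/z -2.9 -6.2 6.4 gap 0.0127 T [-1.65 -0.27 -0.03] q6 2.5
```

It has come up firm at z 0.1217, and home was predicted at 0.1215. I'll press slightly more to confirm, then ease the side load before letting go.

Request:
arm_command([
  [1,0,0,0.8,0],
  [1,0,0,0.8,0],
  [1,0.1,0.4,0.5,0],
  [1,0.2,0.8,0.3,0],
  [1,0.2,1.1,0.3,0],
  [1,0.2,1.1,0.3,0],
])

```text
clock: 15.15
tcp_pos: [0.6148, -0.1834, 0.1217]
orientation: [0.002, 0.994, 0.113, 0.003]
wrist_force: [0.5, -4.4, 8.3]
finger_gap: 0.0128
```

```bash
python3 st.py
```

```text
tcp [ 0.6148 -0.1834  0.1217] r 0.063 turn 1.261 F radial/tang/z -2.5 -3.7 8.3 gap 0.0128 T [-1.24 -0.16 -0.  ] q6 2.5
```

Request:
arm_command([
  [1,0.2,0.5,0,0],
  [1,0.2,0.9,-0.3,0],
  [1,0.2,0.9,-0.3,0],
  [0.85,0.2,0.9,-0.3,0],
  [0.7,0.2,0.9,-0.3,0],
  [0.5,0.2,0.9,-0.3,0],
  [0.3,0.2,0.9,-0.3,0],
  [0.3,0.2,0.9,-0.3,0],
  [0.3,0.2,0.9,-0.3,0],
], squeeze=30)

```text
clock: 16.05
tcp_pos: [0.6124, -0.1829, 0.1187]
orientation: [-0.0, 0.994, 0.113, -0.0]
wrist_force: [-0.3, -0.8, 0.3]
finger_gap: 0.0597
```

```bash
python3 st.py
```

```text
tcp [ 0.6124 -0.1829  0.1187] r 0.0615 turn 1.292 F radial/tang/z -0.8 -0.4 0.3 gap 0.0597 T [-0.01  0.   -0.01] q6 2.5
```

Released with almost no force left on the wrist. Now straight up and clear, then a check.

Request:
arm_command([
  [0.3,0,0,-5,0],
  [0.3,0,0,-20,0],
  [0.3,0,0,-45,0],
  [0.3,0,0,-80,0],
  [0.3,0,0,-110,0],
  [0.3,-30,0,-120,0],
  [0.3,-60,0,-120,0],
  [0.3,-60,0,-120,0],
])

```text
clock: 16.85
tcp_pos: [0.5516, -0.1971, 0.2404]
orientation: [0.0, 0.994, 0.112, -0.0]
wrist_force: [-0.1, -0.1, -0.5]
finger_gap: 0.0597
```

Run:
```python
from pin import *
s=env.get_state();print(s["tcp_pos"].round(3),s["wrist_force"].round(1))
p=pin();q,_=env.read_camera("scene")
cv2.imwrite("pics/end.png",np.hstack([cv2.resize(p,(480,360)),cv2.resize(q[60:370,60:315],(296,360),interpolation=2)]))
```

```text
[ 0.552 -0.197  0.24 ] [-0.1 -0.1 -0.5]
[259. 115.] 295 z 0.1402 ctr 616.9 -185.2 size 14.7 14.2 12.5
[ 70. 178.] 870 z 0.1027 ctr 493.2 12.7 size 20.7 21.2 53.6
[  7. 210.] 101 z 0.0682 ctr 421.3 105.3 size 1.2 7.0 12.7
[329. 230.] 248 z 0.0478 ctr 474.8 -321.2 size 9.1 20.6 74.5
```

View pics/end.png

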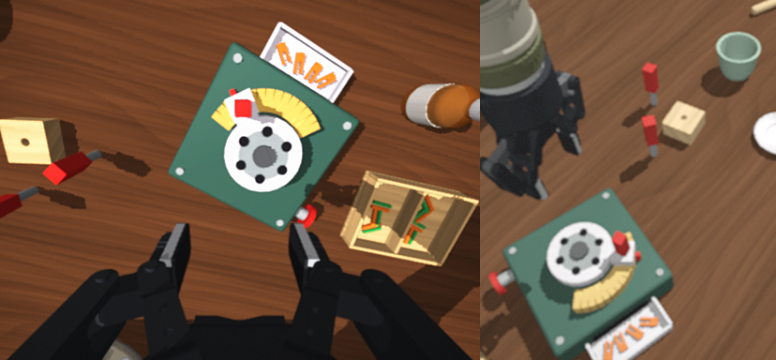

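The pin stands in the lug at the lock mark. Its top reads 0.1402 m against 0.139 expected, and this camera read about 0.8 mm high on it earlier. The wheel is held and the bystander pins haven't moved.

```bash
python3 -c "
from workcell import env
print(env.hand_in())"
```

```text
the job is handed in; nothing more can be done
None
```

The dispenser is ready for refilling: the locking pin is fully home in the track's lock hole, holding the feed wheel wound. I handed the job in at about 17 s of robot time, with the gripper open and well clear.

- **Pin and winding:** I took the smallest red-handled pin, the one in the wooden block, and lowered it into the lug hole. I then wound the wheel anticlockwise. The pin dropped into the lock hole at about 1.27 rad, which matched what I had measured from the camera images.
- **Forces:** The side force in the readings after each move stayed below 8 N. The push home came up firm at about 6 to 8 N.
- **Letting go:** I eased the side load before opening the fingers, and the wheel did not snap back.
- **Last checks:**
  - The pin's top reads 0.1402 m against 0.139 m expected when fully home. This camera read about 0.8 mm high on the same pin earlier, so that agrees to about 0.4 mm.
  - The last pictures show the lug held at the red mark and the two larger pins still standing.
  - The pot looks undisturbed and the visible part of the saucer does too. The tweezer was outside the last pictures, but the arm never went near it.
- **Disagreement:** The gripper showed a gap of about 13 mm on the 16 mm grip. The grip looked square in the pictures and held throughout.

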